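# Open the ratchet tamping clamp

### The arm

A 7-joint arm with a two-finger parallel gripper is mounted at the origin on the work surface. World frame = base frame: x ahead of the robot, y to its left, z up, the work surface at z = 0. Lengths are in mm, angles in rad, forces in N, time in s.
With the tool pointing down it reaches from about 400 to 875 mm from the base axis. Payload 19.3 kg.
Tool frame: the origin (TCP) lies at the very end of the fingers, on their centre line; the grasp point (between the pads) lies 19 mm behind it (grip_point_offset is the z of the grasp point in the tool frame, in mm); z points along the fingers, x is the direction in which the jaws open and shut, and the axes are right-handed (so a half turn about z gives the same grasp; the last joint's range is limited). The gripper opens to 85 mm and grips with 20 to 120 N. Pads are 22 mm wide; open, the fingers measure 114 mm over their backs; the gripper's body (76 mm by 85 mm) begins 54 mm behind the grasp point. The pads swing forward as they close: fully open they stand 13 mm farther back than shut.
Start: joints at [-1.283, 0.521, -0.036, 1.599, 0.021, 1.021, -0.113], TCP at [218.902, 585.403, 231.291] pointing down, gripper open.
Joint ranges: [-2.91, 2.91], [-0.3, 2.13], [-1.5, 1.42], [0.17, 2.43], [-1.26, 4.41], [0.16, 1.93], [-2.52, 2.52]. Speed limits (rad/s): [1.89, 1.89, 2.39, 2.39, 3.01, 3.01, 3.01].

### API

Orientations are given as a 3x3 rotation matrix whose columns are the frame's x, y, z axes.
In Python, from workcell import movep, movel, goto_joints, open_gripper, clamp, wait, inverse_kinematics, read_state, camera, PlanningError, finish_job, grip_point_offset gives the robot as it stands. Calls block until the motion is done:
- movep(position, orientation): joint-space move of the TCP to a pose.
- movel(position, frame=None, max_speed=150, guard=None): straight line of the TCP; frame=None keeps the orientation; max_speed is the mean speed in mm/s. With guard (N) it stops when the force on the tool has changed by that much, and returns True; else False.
- goto_joints(angles): joint-space move.
- open_gripper() and clamp(): open the fingers fully, or close them until they stop; the grip force is fixed at half the most.
- wait(seconds).
- inverse_kinematics(position, orientation): joint angles nearest the present ones, or None.
- read_state(): the state.
- camera(name): name is "scene" or "top" or "wrist"; returns a dict with "image" (400x640x3 uint8, blue, green, red), "range_z" (400x640 float32, mm along the optical axis (not along the pixel's ray), 0 where there is no reading), "fx", "fy", "cx", "cy" (pixels), "dist_coeffs" ([k1, k2, p1, p2, k3] as OpenCV has them; the pictures are not rectified), "cam_to_world" (4x4, takes a point from camera to world coordinates). Camera axes: x right, y up, looking along -z (the intrinsics and any distortion apply to the point x, -y, -z); pixel columns grow to the right and rows downward; lengths in mm; the calibration is good to about 2 mm. A picture is of the moment at which its call begins.
A pose or a line that the arm cannot do raises PlanningError and nothing moves.
- finish_job(): hands the job in, once; it reports no verdict.
The state is a dict: "time": time; "qpos": joint angles; "qvel": joint speeds; "joint_efforts": joint torques, N m; "eef_pos": TCP position; "tool_rot": TCP orientation; "ft_force": force on the tool from outside, world axes, zero at the start; "torque": the same for the moment, N m; "finger_gap": finger opening in mm.
Only numpy, scipy, OpenCV 4.12 (cv2) and the standard library are available. Lean on these libraries where they do the work, as an engineer would, in place of code of your own. Each camera call takes 0.05 s, during which the arm holds its last target. There are 200 camera calls.

### The job

Open the tamping clamp so that the portafilter standing in it is free to be taken out: with a fingertip press the ratchet release (the thumb plate on top of the sliding jaw) and, keeping it pressed, push the sliding jaw back along its bar, away from the portafilter, until it is fully home against the end stop; then let go. Only press and push: do not grip or lift anything, leave the portafilter resting in the clamp, and leave the cups and other things where they stand.

Things in the scene. Friction and masses are not known exactly. Their poses are not given: they have to be found in the camera images.
- clamp: Tamping clamp, fixed: walnut base 110 x 280 x 10 mm with a steel ratchet bar (32 mm wide, top 42 mm high) along its own y axis. Origin: centre of the underside, on the counter; z up. From -y to +y: plain fixed jaw (inner face y = -102 mm, top 78 mm high), rest disc with the portafilter (y = -66 mm), sliding jaw, plain end stop. The sliding jaw opens towards the clamp's +y.
- jaw (a joint): Sliding jaw's place on the bar, m: 0 = shut, grows as it moves to the clamp's +y, 0.090 = home against the end stop. Starts at 0 to 0.03. Aluminium block 50 mm wide, 50 mm long along the bar, top 85 mm high. Ratchet teeth (6 mm) under the bar bar any push to +y unless the release is held down more than about 4 mm; then it slides with about 2 N of friction and stays where left.
- jaw_plate (a point): Centre of the pushing face of the jaw's upright plate, 110 mm above the counter. The plate (46 mm wide, 9 mm thick, top 125 mm high) stands at the +y end of the sliding jaw, behind the thumb plate; its face looks to the clamp's -y. A fingertip on the thumb plate pushes it to +y.
- stop_face (a point): End stop: aluminium block 50 mm wide, 20 mm long, top 62 mm high, at the clamp's +y end. This point is the middle of its face towards the jaw (clamp y = 112 mm), 45 mm above the counter. The back of the sliding jaw (31 mm to +y of the thumb plate's centre) meets it when home.
- release (a joint): How far the release is pressed down, m: 0 = up (ratchet engaged; it may rest up to 4 mm down on a tooth), 0.010 = pressed to its stop. A spring pushes it up with 2.4 N at the top, 5.4 N at the stop. It rides on the sliding jaw. A press of about 7 mm, kept up while pushing, is good.
- release_top (a point): Centre of the top of the release: a black ribbed plastic thumb plate 40 mm wide (across the bar), 36 mm long (along it), on top of the sliding jaw; 97 mm above the counter when up, 87 mm fully pressed. It moves with jaw and release. The face of the jaw's upright plate lies 21 mm from here towards the clamp's +y; the other three sides are open.
- portafilter: Bottomless stainless steel portafilter, loose, standing on the rest disc between the two jaws: basket 68 mm across and 28 mm high, origin at the centre of its underside, 46 mm above the counter; steel neck and dark walnut handle reach 168 mm from the origin along its own -x, at 60 mm above the counter. About 0.5 kg. Must stay where it rests.
- cup_a: White ceramic demitasse cup, loose, 62 mm across, 58 mm high, origin at the centre of its underside. Stands beyond the clamp. Leave alone.
- cup_b: A second, equal white demitasse cup, loose, beyond the clamp. Origin at the centre of its underside. Leave alone.
- tamper: Aluminium tamper with a walnut handle, loose, standing upright on its 58 mm base on the robot's side of the clamp, 92 mm high. Origin at the centre of its underside. Leave alone.
- pitcher: Stainless steel milk pitcher, loose, 88 mm across, 105 mm high, standing to the left. Origin at the centre of its underside. Leave alone.
- jar: Brown glass jar with a steel cap, loose, 80 mm across, 130 mm high, standing to the right. Origin at the centre of its underside. Leave alone.

How it is judged (in metres and radians):
On the way, in this order (a step that is already met when the one before it is completed fails the run):
1. the release is pressed at least 5 mm down while the jaw is still near the portafilter (value of joint release above 0.005 m and value of joint jaw below 0.05 m), for 0.1 s.
2. the jaw is pushed back to within 4 mm of the end stop (value of joint jaw above 0.086 m), for 0.1 s.
At the end, for the whole second after the job is handed in: The sliding jaw stands within 5 mm of fully home against the end stop, the release has sprung up again, and the portafilter still rests upright on its disc, within 12 mm of where it was (value of joint jaw above 0.085 m and value of joint release below 0.005 m and distance of portafilter from where it was at the start of the episode below 0.012 m and angle between portafilter's own z axis and vertical below 0.1 rad and linear speed of portafilter below 0.02 m/s); the robot touches nothing.
It fails at once if the portafilter is lifted, turned out or shoved along: it must stay where it rests (distance of portafilter from where it was at the start of the episode above 0.012 m or angle between portafilter's own z axis and vertical above 0.2 rad).
It fails at once if a cup is moved more than 20 mm or tipped (distance of any of cup_a, cup_b from where it was at the start of the episode above 0.02 m or angle between any of cup_a, cup_b's own z axis and vertical above 0.35 rad).
It fails at once if the tamper is moved more than 20 mm or tipped (distance of tamper from where it was at the start of the episode above 0.02 m or angle between tamper's own z axis and vertical above 0.35 rad).
It fails at once if the pitcher or the jar is moved more than 20 mm or tipped (distance of any of pitcher, jar from where it was at the start of the episode above 0.02 m or angle between any of pitcher, jar's own z axis and vertical above 0.35 rad).
It also fails if it takes over 38 s, if anything falls off the work surface, if the arm or the gripper's body presses on something with over 40 N, if the wrist force passes 120 N, or if a joint passes its speed limit or range.

## Working session

There is one attempt and no reset: what is moved stays moved. The work goes in short steps, each a Python script; the robot and the scene stay as the last script left them, time stands still between calls to the robot, and variables do not carry over. Pictures are saved under pics/ and viewed, about 8 in all and at most 12, crops included, and the job is handed in when it is done.

```bash
mkdir -p pics; ls
cat > h.py <<'E'
import numpy as np, cv2
from workcell import *
def world(c, depth=None):
    """HxWx3 world points from range image"""
    K=np.array([[c['fx'],0,c['cx']],[0,c['fy'],c['cy']],[0,0,1]]);h,w=c['range_z'].shape
    uv=np.stack(np.meshgrid(np.arange(w),np.arange(h)),-1).reshape(-1,1,2).astype(np.float64)
    n=cv2.undistortPoints(uv,K,np.array(c['dist_coeffs'],float)).reshape(h,w,2)
    z=c['range_z'].astype(float)
    p=np.stack([n[...,0]*z,-n[...,1]*z,-z],-1)
    T=np.array(c['cam_to_world']); P=p@T[:3,:3].T+T[:3,3]; P[z==0]=np.nan
    return P
E
python3 - <<'E'
from h import *
import pickle
for n in('top','scene'):
    c=camera(n); pickle.dump(c,open(n+'.pkl','wb')); cv2.imwrite(f'pics/{n}0.png',c['image']); print(n,np.round(c['cam_to_world'],2).tolist(),(c['range_z']>0).mean())
s=read_state();print(s['time'],s['tool_rot'],s['ft_force'],grip_point_offset)
E
```

```text
pics
top [[0.02, 1.0, -0.07, 506.45], [-1.0, 0.02, -0.01, 7.7], [-0.01, 0.07, 1.0, 1235.73], [0.0, 0.0, 0.0, 1.0]] 0.99612890625
scene [[0.64, -0.44, 0.62, 1320.66], [0.77, 0.38, -0.52, -618.34], [-0.01, 0.81, 0.58, 763.5], [0.0, 0.0, 0.0, 1.0]] 0.99607421875
0.1 [[ 3.50163093e-01  9.36688702e-01 -2.90200816e-04]
 [ 9.36688217e-01 -3.50163208e-01 -9.55305038e-04]
 [-9.96441084e-04  6.26848821e-05 -9.99999502e-01]] [-0.08820235  0.08092985 -0.406701  ] -18.700000000000003
```

View pics/top0.png

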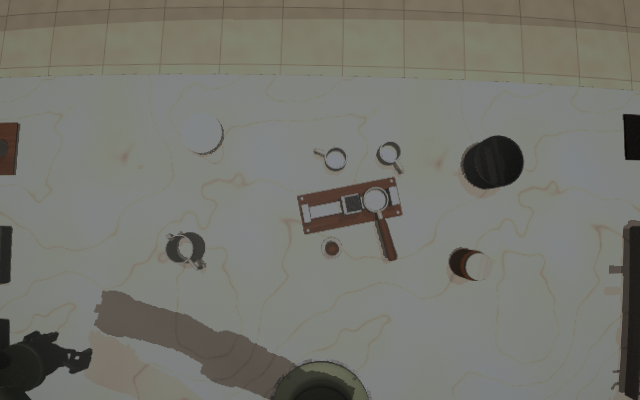

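View pics/scene0.png

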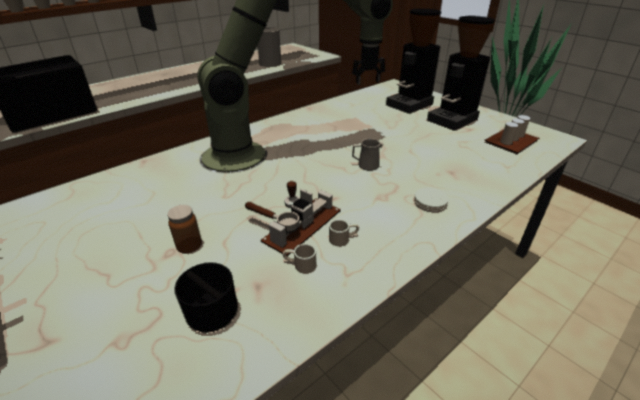

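The top view shows the clamp around (350,205) with its +y end to the left. The end stop is at about (306,213), the black thumb plate at (352,203) and the portafilter at (376,198), with its handle pointing towards the robot. The tamper is at (332,247) and the cups are beyond the clamp.

Run:
```python
from h import *
import pickle
c=pickle.load(open('top.pkl','rb'));P=world(c);im=c['image']
sub=P[170:240,290:410].reshape(-1,3); bgr=im[170:240,290:410].reshape(-1,3).astype(int)
print('counter z',np.nanmedian(P[100:120,250:300,2]))
brown=(bgr[:,2]>bgr[:,0]+25)&(sub[:,2]<25)
pts=sub[brown][:,:2]; r=cv2.minAreaRect(pts.astype(np.float32)); print('base rect',r,'z',np.median(sub[brown][:,2]))
b=cv2.boxPoints(r); ctr=np.array(r[0])
e=sorted([(np.linalg.norm(b[1]-b[0]),b[1]-b[0]),(np.linalg.norm(b[2]-b[1]),b[2]-b[1])],key=lambda t:t[0])[-1][1]
u=e/np.linalg.norm(e); u*=np.sign(u[1]); v=np.array([u[1],-u[0]])
print('yaxis',u,'xaxis',v)
y=(sub[:,:2]-ctr)@u; x=(sub[:,:2]-ctr)@v; z=sub[:,2]
for n,m in dict(stop=(z>55)&(z<68)&(y>90)&(abs(x)<30),plate=(z>115)&(z<132)&(abs(x)<30),thumb=(z>90)&(z<103)&(abs(x)<30)&(bgr.sum(1)<150),fixed=(z>70)&(z<85)&(y<-95)&(abs(x)<40),jaw=(z>80)&(z<90)&(abs(x)<30)&(y>-40)).items():
    if m.any(): print(n,m.sum(),'x',x[m].min().round(1),x[m].max().round(1),'y',y[m].min().round(1),y[m].max().round(1),'z',np.median(z[m]).round(1))
# profile on centreline
k=abs(x)<6
for a in range(-140,145,6):
    q=k&(abs(y-a)<3)
    if q.any(): print(a,np.nanmedian(z[q]).round(0),bgr[q].mean(0).round(0),end=';')
s=cv2.resize(im[130:280,250:450],None,fx=4,fy=4,interpolation=cv2.INTER_CUBIC);cv2.imwrite('pics/crop.png',cv2.convertScaleAbs(s,alpha=1.6))
```

```text
counter z 0.5633408289925228
base rect ((573.5562133789062, -67.38360595703125), (107.19043731689453, 276.9405212402344), 12.674111366271973) z 10.337410920408729
yaxis [-0.21940526  0.9756338 ] xaxis [0.9756338  0.21940526]
stop 137 x -23.0 26.6 y 112.7 132.3 z 62.4
plate 64 x -20.0 24.2 y 18.3 27.3 z 124.4
thumb 37 x -18.2 17.6 y -19.6 11.3 z 97.4
fixed 183 x -23.9 23.5 y -127.4 -95.1 z 77.9
jaw 69 x -23.5 26.1 y -22.8 27.1 z 84.4
-140 3.0 [108. 112. 112.];-128 80.0 [106. 109. 115.];-122 78.0 [128. 128. 126.];-116 78.0 [133. 130. 128.];-110 80.0 [134. 130. 128.];-104 76.0 [64. 66. 68.];-98 65.0 [82. 85. 86.];-92 51.0 [119. 120. 119.];-86 50.0 [132. 130. 128.];-80 50.0 [132. 130. 127.];-74 51.0 [132. 130. 128.];-68 49.0 [131. 130. 128.];-62 50.0 [132. 130. 128.];-56 50.0 [131. 130. 128.];-50 51.0 [131. 130. 127.];-44 51.0 [130. 130. 128.];-38 74.0 [116. 120. 120.];-32 44.0 [87. 91. 92.];-26 78.0 [57. 59. 59.];-20 96.0 [52. 54. 56.];-14 97.0 [50. 52. 54.];-8 98.0 [50. 52. 54.];-2 97.0 [49. 51. 53.];4 97.0 [50. 52. 54.];10 98.0 [50. 52. 54.];16 95.0 [68. 70. 71.];22 124.0 [120. 124. 124.];28 79.0 [79. 84. 86.];34 41.0 [119. 126. 127.];40 43.0 [132. 130. 128.];46 43.0 [132. 130. 128.];52 42.0 [132. 130. 127.];58 42.0 [132. 130. 128.];64 42.0 [132. 130. 128.];70 41.0 [132. 130. 128.];76 43.0 [132. 130. 128.];82 43.0 [132. 131. 128.];88 40.0 [133. 131. 128.];94 45.0 [132. 131. 128.];100 41.0 [133. 131. 128.];106 41.0 [132. 130. 128.];112 46.0 [113. 114. 114.];118 61.0 [134. 131. 128.];124 64.0 [134. 131. 128.];130 61.0 [114. 115. 116.];136 9.0 [51. 59. 74.];142 1.0 [101. 107. 108.];
```

View pics/crop.png

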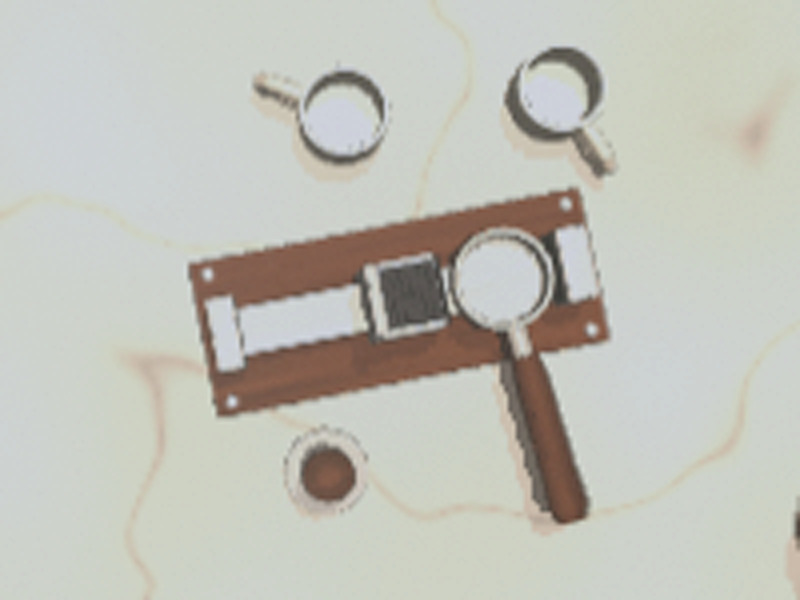

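The geometry fits the given sizes: the thumb plate centre is at clamp y ≈ -3 and z ≈ 97, and the pushing face is at y ≈ 18. That leaves about 84 mm of jaw travel. Next I close the fingers and approach from above, with the pad width along the bar.

```bash
cat >> h.py <<'E'
ctr=np.array([573.6,-67.4]);u=np.array([-.2194,.9756]);v=np.array([.9756,.2194])
R=np.column_stack([[*v,0],[v[1],-v[0],0],[0,0,-1]])
def cl(x,y,z): return [*(ctr+x*v+y*u),z]
def inv(p): d=np.array(p[:2])-ctr; return np.round([d@v,d@u,p[2]],1)
def st(t=''):
    s=read_state();f=np.array(s['ft_force']);print(t,'t',round(s['time'],2),'tcp',inv(s['eef_pos']),'F x,y,z',np.round([f[:2]@v,f[:2]@u,f[2]],2),'gap',round(s['finger_gap'],1))
E
python3 - <<'E'
from h import *
print(inverse_kinematics(cl(1.5,1,220),R), inverse_kinematics(cl(1.5,95,90),R))
clamp(); st('shut')
movep(cl(1.5,1,230),R); st('above')
movel(cl(1.5,1,125),max_speed=100); st('near')
c=camera('wrist');cv2.imwrite('pics/w1.png',cv2.convertScaleAbs(c['image'],alpha=1.5))
c=camera('scene');cv2.imwrite('pics/s1.png',cv2.convertScaleAbs(cv2.resize(c['image'][150:290,220:380],None,fx=4,fy=4,interpolation=cv2.INTER_CUBIC),alpha=1.5))
E
```

```text
[-0.34907059  0.51029876  0.51765865  1.75788145 -0.30106201  0.95288228
  0.51128766] [-0.39802604  0.63838536  0.34570948  1.91232968 -0.34107552  0.64810006
  0.38050387]
shut t 0.87 tcp [-202.8  714.7  231.3] F x,y,z [-0.47 -0.79  0.44] gap 0.2
above t 3.49 tcp [  1.9   1.9 229.9] F x,y,z [0.27 0.47 0.23] gap -0.0
near t 4.69 tcp [  1.8   0.9 125.6] F x,y,z [ 0.7  -0.15  1.03] gap -0.2
```

View pics/w1.png

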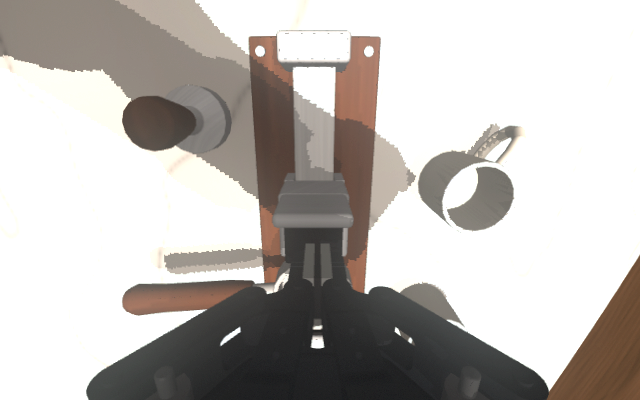

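View pics/s1.png

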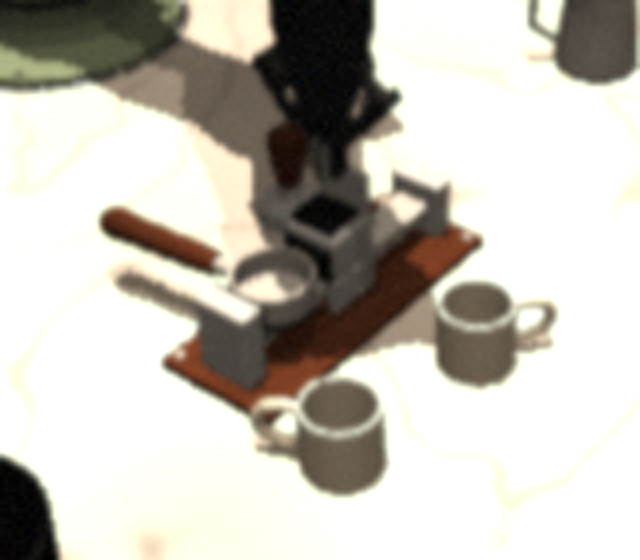

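In the wrist view the shut fingertips, at about (317,265), are centred over the black thumb plate, with the upright plate behind them at (313,205). The scene view agrees, and nothing else is near the hand. Now I press.

Run:
```python
from h import *
movel(cl(1.5,1,101),max_speed=50); st('a')
for z in (98,95,92,90): movel(cl(1.5,1,z),max_speed=20); st(z)
wait(.2); st('pressed')
```

```text
a t 5.42 tcp [  1.5   0.9 100.9] F x,y,z [-0.45  0.91  0.04] gap -0.1
98 t 5.72 tcp [ 1.5  1.  98. ] F x,y,z [1.02 0.96 0.9 ] gap 0.2
95 t 6.03 tcp [ 1.7  0.9 95.1] F x,y,z [0.42 0.11 2.24] gap -0.1
92 t 6.33 tcp [ 1.6  0.9 92. ] F x,y,z [ 0.15 -0.34  3.49] gap 0.2
90 t 6.58 tcp [ 1.6  0.9 90. ] F x,y,z [ 0.97 -0.3   5.34] gap 0.1
pressed t 6.78 tcp [ 1.6  1.  90.1] F x,y,z [ 1.33 -1.04  3.92] gap 0.0
```

The forces match the spring for a press of about 7 mm. Now I push along the bar.

Run:
```python
from h import *
hit=False
for y in (15,30,45,60,75,85,89,91,93):
    hit=movel(cl(1.5,y,89.5),max_speed=35 if y<80 else 15,guard=14); st(f'{y} {hit}')
    if hit: break
c=camera('scene');cv2.imwrite('pics/s2.png',cv2.convertScaleAbs(cv2.resize(c['image'][150:290,220:380],None,fx=4,fy=4,interpolation=cv2.INTER_CUBIC),alpha=1.5))
```

```text
15 False t 7.33 tcp [ 1.4 15.8 89.4] F x,y,z [-1.1   2.78  4.1 ] gap 0.4
30 False t 7.9 tcp [ 1.4 30.7 89.4] F x,y,z [-1.7   2.38  3.84] gap -0.0
45 False t 8.47 tcp [ 1.5 45.6 89.4] F x,y,z [-2.09  2.55  4.51] gap -0.2
60 False t 9.05 tcp [ 1.5 60.6 89.5] F x,y,z [-1.69  2.75  4.44] gap 0.1
75 False t 9.62 tcp [ 1.5 75.6 89.5] F x,y,z [-2.24  1.72  3.58] gap 0.3
85 False t 10.44 tcp [ 1.5 85.3 89.5] F x,y,z [0.15 0.89 3.44] gap 0.1
89 False t 10.86 tcp [ 1.6 89.2 89.5] F x,y,z [-0.84 -0.45  3.48] gap -0.1
91 False t 11.14 tcp [ 1.5 91.1 89.5] F x,y,z [-0.17 -0.36  3.88] gap 0.3
93 False t 11.43 tcp [ 1.5 92.2 89.6] F x,y,z [ 0.32 -7.07  2.69] gap -0.1
```

View pics/s2.png

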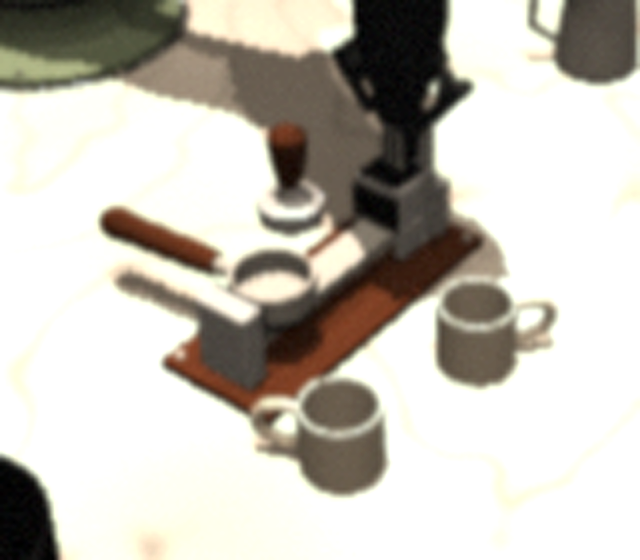

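The tip stalled at y = 92.2 with 7 N of back force, and the image shows the jaw against the end stop. The portafilter, tamper and cups haven't moved. One last nudge, then I lift straight off and check.

Run:
```python
from h import *
import pickle
print(movel(cl(1.5,94,89.5),max_speed=15,guard=14)); wait(.2); st('home')
movel(cl(1.5,91.5,91),max_speed=20); movel(cl(1.5,91.5,130),max_speed=40); movel(cl(1.5,91.5,230)); st('up')
movep([300,350,260],R); st('away')
a=pickle.load(open('top.pkl','rb'));c=camera('top')
for n,k in(('before',a),('after',c)):
    P=world(k)[170:240,290:410].reshape(-1,3);x=(P[:,:2]-ctr)@v;y=(P[:,:2]-ctr)@u;z=P[:,2]
    m=(z>80)&(z<90)&(abs(x)<30)&(y>-40); t=(z>90)&(z<103)&(abs(x)<16)&(y>-40); t&=y<y[m].max()-16
    pf=(z>66)&(z<80)&(y>-95)&(y<-32)&(abs(x)<45)
    (X,Y),r=cv2.minEnclosingCircle(np.stack([x,y],1)[pf].astype(np.float32))
    print(n,'jaw back y',y[m].max().round(1),'thumb z',np.median(z[t]).round(1),'pf rim',round(X,1),round(Y,1),round(r,1),np.median(z[pf]).round(1))
d=cv2.absdiff(a['image'],c['image'])
cv2.imwrite('pics/t2.png',cv2.convertScaleAbs(cv2.resize(c['image'][130:280,250:450],None,fx=3,fy=3,interpolation=cv2.INTER_CUBIC),alpha=1.6))
```

```text
False
home t 11.93 tcp [ 1.5 92.3 89.6] F x,y,z [ -0.45 -11.82   2.43] gap -0.1
up t 14.16 tcp [  1.1  91.7 229.2] F x,y,z [-0.28 -0.35  0.56] gap -0.0
away t 15.7 tcp [-174.7  466.5  259.9] F x,y,z [ 0.46  0.17 -0.71] gap 0.1
before jaw back y 27.1 thumb z 97.4 pf rim -6.7 -67.6 38.3 73.3
after jaw back y 109.7 thumb z 97.5 pf rim -6.7 -67.6 38.3 73.4
```

View pics/t2.png

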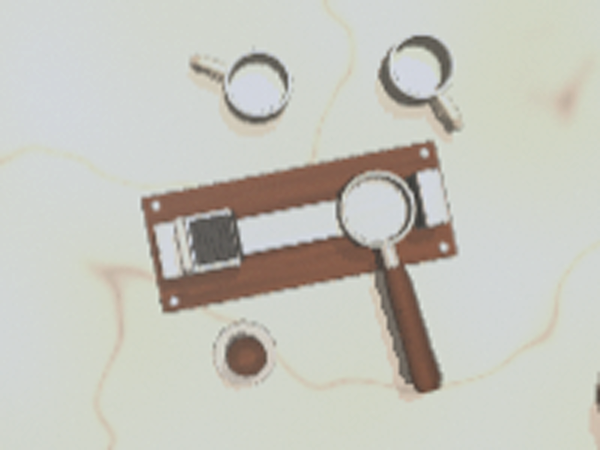

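The jaw now sits against the end stop at about (180,240) in this crop, the thumb plate is up, and everything else is where it was. Handing in.

```bash
python3 -c "
from h import *
finish_job()"
```

```text
the job is handed in; nothing more can be done
```

The clamp is open: the sliding jaw is home against the end stop and the portafilter is free to take out. I handed the job in shortly after 15.7 s on the robot's clock; no verdict is reported.

With the fingers shut, I pressed the thumb plate about 7 mm (roughly 4–5 N). Keeping it pressed, I pushed the jaw about 84 mm along the bar, then lifted straight off and moved the arm clear.

Last checks:
- **Jaw home:** the push stalled at the end stop with about 12 N of back force. From the finger position, the jaw's back is at clamp y ≈ 112.3 mm, and the stop face is at 112 mm.
- **Release:** the thumb plate is back up, measured at 97.5 mm high.
- **Portafilter:** its rim measures the same before and after, to within 0.1 mm.
- **Other things:** the cups and tamper look unmoved in the last top picture. I did not look at the pitcher or jar again, but the robot felt no unexpected contact.
- **Disagreement:** the top camera put the jaw's back at 109.7 mm, about 2–3 mm short of the stop. That is about one pixel. The stall force and the picture, which shows no visible gap, both say the jaw is home; it would still be within 5 mm either way.

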